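# Shut the lids of a component-box strip in one stroke

### The job

A strip of four small component boxes lies on the electronics bench with all its lids standing open. Run a fingertip along the row, starting from the end with the flat tab, so that each lid is folded over and shut fully in turn; keep the finger down at the row until the last lid is shut, and press only lightly. Do not pick up or shove the strip, and leave the spool, jar and pliers alone.

Things in the scene. Friction and masses are not known exactly. Their poses are not given: they have to be found in the camera images.
- strip: Loose black strip, 0.4 to 0.6 kg: four open boxes in a row along its x axis, 136 mm long, 40 mm wide (y), z up. Box rims 28 mm above the bench, tops of shut lids 31 mm. Origin: row's centre, on the underside. A flat tab (30 x 24 x 4 mm) sticks out low at the -x end: the starting end. Boxes 0 to 3 centred at x = -51, -17, 17, 51 mm. Any yaw
- row_start (a point): Middle of the row's starting (tab) end at the height of the shut lids' tops: x = -68 mm, y = 0, z = 31 mm in the strip's frame
- row_end (a point): Middle of the row's other end at the height of the shut lids' tops: x = +68 mm, y = 0, z = 31 mm in the strip's frame
- lid0 (a joint): Angle (rad) of the lid nearest the tab: white, 31 mm long, 38 mm wide, 3 mm thick, hinged across the row on the edge of its box nearer the tab (strip frame: x = -66.5, z = 29.5 mm). 0 = shut, level; 1.57 = upright; 2.0 = limit, leaning back towards the tab. Starts at 1.2 to 1.9. Slightly stiff: stays where left, 0.1 to 0.2 N at its free edge moves it
- lid1 (a joint): The same for the second box, hinge at x = -32.5 mm. The boxes sit on a 4 mm foam layer of the strip's base: pressed from above they give about 1 mm per 8 N (3 mm at most, after a first 2 N) and come back
- lid2 (a joint): The same for the third box, hinge at x = 1.5 mm
- lid3 (a joint): The same for the fourth box, farthest from the tab, hinge at x = 35.5 mm
- spool: Bystander: solder spool standing on end, 52 mm across, 38 mm tall, origin under its centre; it stands 85 to 115 mm to one side of the row's centre line
- jar: Bystander: small jar, 42 mm across, 45 mm tall, origin under its centre; on the same side as the spool
- pliers: Bystander: pliers lying flat, 145 mm long, 16 mm high, roughly parallel to the row, 85 to 110 mm to its other side; origin at the pivot
Things that resemble listed ones, but are neither listed nor needed, are in the scene too. Of the things that look like the strip, the middle-sized one is meant.

How it is judged:
On the way, in this order (a step that is already met when the one before it is completed fails the run):
1. the lid next to the tab is shut (value of joint lid0 below 0.12 rad), for 0.05 s.
2. then the second lid is shut (value of joint lid1 below 0.12 rad), for 0.05 s.
3. then the third lid is shut (value of joint lid2 below 0.12 rad), for 0.05 s.
4. then the last lid is shut (value of joint lid3 below 0.12 rad), for 0.05 s.
At the end, for the whole second after the job is handed in: All four lids are shut to within 0.12 rad (under 4 mm at the free edge), and the strip lies flat and still on the bench, each end within 40 mm of where it was (value of joint each of lid0, lid1, lid2, lid3 below 0.12 rad and distance of each of row_start, row_end from where it was at the start of the episode below 0.04 m and height (world z) of strip below 0.005 m and angle between strip's own z axis and vertical below 0.06 rad and linear speed of strip below 0.02 m/s); the robot touches nothing.
It fails at once if the finger leaves the row (fingertips more than about 60 mm above the shut lids' tops or beside the row's middle line) after the first lid is shut and before the last one is (value of joint lid0 below 0.12 rad and value of joint lid3 above 0.3 rad and (z of the grasp point in the frame of strip above 0.11 m or y of the grasp point in the frame of strip above 0.06 m or y of the grasp point in the frame of strip below -0.06 m)).
It fails at once if the strip is lifted or tipped up (20 mm or 0.25 rad) (height (world z) of strip above 0.02 m or angle between strip's own z axis and vertical above 0.25 rad).
It fails at once if the strip is shoved along the bench by more than 60 mm (distance of any of row_start, row_end from where it was at the start of the episode above 0.06 m).
It fails at once if the robot presses on the strip with more than 35 N (contact force between any of the arm, the fingers and strip above 35 N).
It fails at once if spool, jar or pliers moved by more than 20 mm (distance of any of spool, jar, pliers from where it was at the start of the episode above 0.02 m).
It also fails if it takes over 38 s, if anything falls off the work surface, if the arm or the gripper's body presses on something with over 40 N, if the wrist force passes 120 N, or if a joint passes its speed limit or range.

### The arm

A 6-joint arm with a two-finger parallel gripper is mounted at the origin on the work surface. World frame = base frame: x ahead of the robot, y to its left, z up, the work surface at z = 0. Lengths are in m, angles in rad, forces in N, time in s.
With the tool pointing down it reaches from about 0.325 to 0.775 m from the base axis. Payload 5.5 kg.
Tool frame: the origin (TCP) lies midway between the tips of the shut fingers; the grasp point (between the pads) lies 19 mm behind it; z points along the fingers, y is the line along which they close (so a half turn about z gives the same grasp; the last joint's range is limited). The gripper opens to 85 mm and grips with 20 to 120 N. Pads are 22 mm wide; open, the fingers measure 114 mm over their backs; the gripper's body (76 mm by 85 mm) begins 54 mm behind the grasp point. The pads swing forward as they close: fully open they stand 13 mm farther back than shut.
Start: joints at [-1.172, 0.091, 1.231, -0, 1.82, -0.057], TCP at [0.264, -0.539, 0.231] pointing down, gripper open.
Joint ranges: [-2.87, 2.87], [-0.86, 2.18], [0.17, 2.46], [-1.51, 4.65], [0.06, 2.69], [-2.65, 2.65]. Speed limits (rad/s): [2.57, 2.57, 3.01, 3.14, 3.14, 3.14].

### API

Orientations are given as a rotation vector (axis times angle).
In Python, from bench import env gives the robot as it stands.
- The arm moves only by the tool step_arm, never from a script. Its argument "targets" is a list that holds one entry, the list of rows, each a list of 7 numbers: the shift along the tool's x, y, z in cm, then the turn, a rotation vector about the tool's x, y, z in rad, then the opening, from 0 (shut) to 1 (fully open). A call has 1 to 10 rows; each row is the pose to reach, as a shift and turn from the pose commanded when the call began, along the tool's axes at that moment; what a row does not reach only later rows make up. A row lasts 1/8 s, in which the tool goes at most 62.5 mm and 10.7 degrees, less where a joint would pass 70% of its speed; a pose out of reach is approached as far as the arm can. A call with a gripper value outside its range is refused whole. The fingers move at their own pace and stop on an object; "grip_force" is the grip in N (left out, the last holds). Time passes only in rows, so rows that repeat a pose let the fingers close. It gives the time, the measured TCP pose, the force, the opening and the grip force at its end, in the units of the state.
- env.observe(): the state, without advancing time (a new reading comes with each control period).
- env.read_camera(name): name is "side" or "top"; returns a dict with "image" (384x512x3 uint8, red, green, blue), "intrinsics" (3x3 intrinsics, pixels), "rvec" (rotation vector, rad) and "tvec" (3), from world to camera coordinates, as OpenCV has them. Camera axes: x right, y down, z forward; pixel columns grow to the right and rows downward; lengths in m; the calibration is good to about 2 mm. A picture is of the moment at which its call begins. There is no depth.
- env.finish_job(): hands the job in; it is judged then, once.
The state is a dict: "time": time; "joint_positions": joint angles; "qvel": joint speeds; "joint_efforts": joint torques, N m; "tool_pos": TCP position; "orientation": TCP orientation; "force": force on the tool from outside, world axes, zero at the start; "moment": the same for the moment, N m; "opening": finger opening in m; "grip_force": force on a finger pad.
Only numpy, scipy, OpenCV 4.12 (cv2) and the standard library are available. Lean on these libraries where they do the work, as an engineer would, in place of code of your own. Each camera call takes 0.05 s, during which the arm holds its last target. There are 200 camera calls.

## Working session

There is one attempt and no reset: what is moved stays moved. The work goes in short steps, Python scripts to look and compute and a tool call to move; the robot and the scene stay as the last step left them, time stands still between calls to the robot, and variables do not carry over. Pictures are saved under pics/ and viewed, at most 10 in all, crops included, and the job is handed in when it is done.

Besides the shell and the picture viewer there is one more tool, called after "Call:" as name(argument=value, ...) on one line, values as JSON. step_arm: Moves the arm, as the interface text tells. Its arguments: {"type":"object","properties":{"targets":{"type":"array"},"grip_force":{"type":"number"}},"required":["targets"]}

```bash
mkdir -p pics; python3 - <<'E'
from bench import env
import cv2
s=env.observe(); print(s)
for n in("top","side"):
    d=env.read_camera(n); cv2.imwrite(f"pics/{n}0.png",cv2.resize(d["image"][:,:,::-1],None,fx=1.5,fy=1.5)); cv2.imwrite(f"{n}0_raw.png",d["image"][:,:,::-1])
    print(n,d["intrinsics"],d["rvec"],d["tvec"])
E
```

```text
{'time': 0.0, 'joint_positions': array([-1.17171910e+00,  9.18702301e-02,  1.23188461e+00,  1.77114289e-05,
        1.81980741e+00, -5.67006456e-02]), 'qvel': array([ 2.66930751e-05,  3.28467162e-04, -1.37683666e-03,  3.91842580e-04,
       -2.63308531e-04, -9.00764926e-05]), 'joint_efforts': array([-1.03537377e-04, -4.58731019e+01, -4.18023992e+01, -1.62941483e-04,
        1.15616716e-02,  1.30074315e-05]), 'tool_pos': array([ 0.26398939, -0.53848776,  0.23014479]), 'orientation': array([-3.05847328e+00, -7.09320982e-01,  5.00161637e-04]), 'force': array([0.58018402, 0.29138438, 0.20481716]), 'moment': array([-0.01197553, -0.04652947, -0.00782031]), 'grip_force': 0.0, 'opening': 0.08548039186509748}
top [[430.51393487   0.         255.2525616 ]
 [  0.         430.51393487 199.54417091]
 [  0.           0.           1.        ]] [ 2.16068831 -2.14511492  0.12949677] [-0.01729281  0.53968109  0.85107555]
side [[442.16714889   0.         260.07295018]
 [  0.         442.16714889 195.94329468]
 [  0.           0.           1.        ]] [ 0.85491199 -2.50104767  1.17052577] [0.40896394 0.25599614 0.68768953]
```

View pics/top0.png

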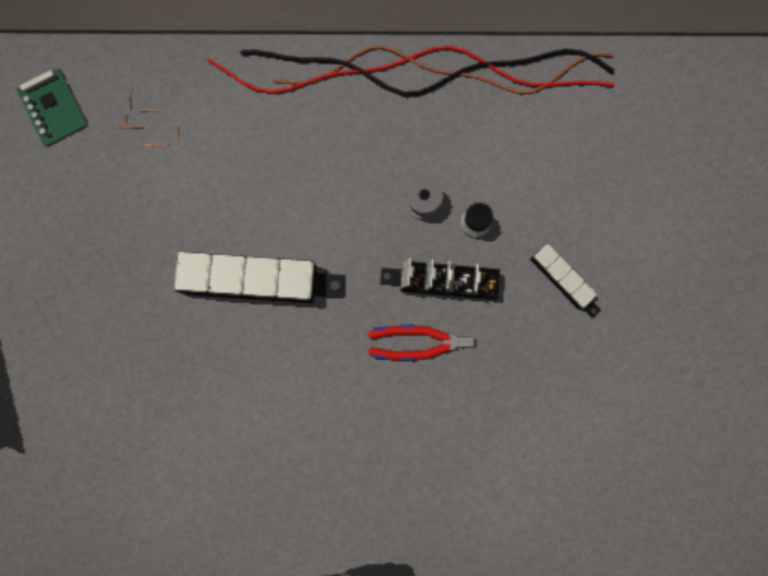

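View pics/side0.png

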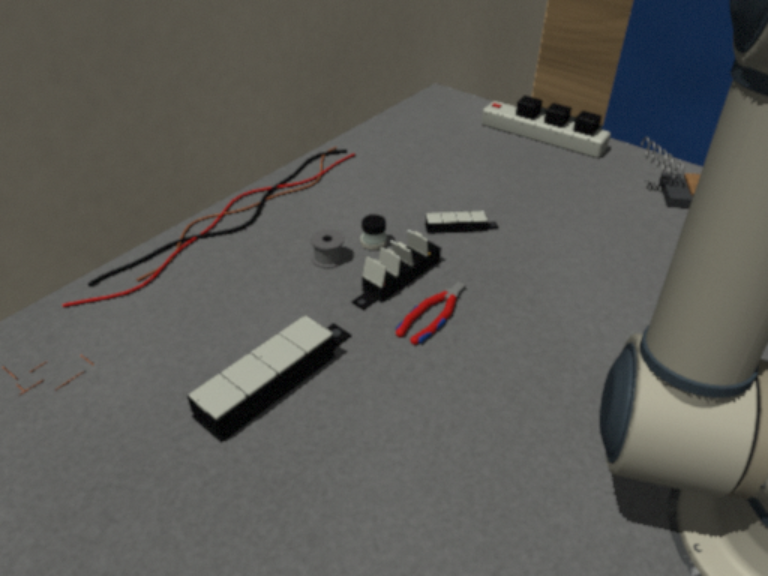

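The top view shows the open strip at about (402–500, 260–300) in the 1.5x picture, with its tab on the left at (390, 276). The spool and jar are above it and the pliers below. Closed lookalikes, one larger and one smaller, lie either side.

```bash
cat > h.py <<'E'
import numpy as np, cv2
def ray(d,uv,z):
    R=cv2.Rodrigues(d["rvec"])[0]; t=d["tvec"].ravel(); c=-R.T@t
    r=R.T@np.linalg.inv(d["intrinsics"])@np.array([uv[0],uv[1],1.]); return c+r*(z-c[2])/r[2]
def proj(d,P): return cv2.projectPoints(np.float64(P).reshape(-1,3),d["rvec"],d["tvec"],d["intrinsics"],None)[0].reshape(-1,2)
E
python3 - <<'E'
from bench import env
from h import *
d=env.read_camera("top"); e=env.read_camera("side")
a=cv2.resize(d["image"][160:215,245:345,::-1],None,fx=7.5,fy=7.5,interpolation=cv2.INTER_CUBIC)[:300]
a=cv2.resize(d["image"][165,245:345,::-1][None],None,fx=1,fy=1) if 0 else cv2.resize(d["image"][168:205,245:345,::-1],(750,278),interpolation=cv2.INTER_CUBIC)
b=cv2.resize(e["image"][148:210,225:305,::-1],(400,310),interpolation=cv2.INTER_CUBIC)
o=np.zeros((590,750,3),np.uint8);o[:278]=a;o[280:,:400]=b;cv2.imwrite("pics/c1.png",o)
g=d["image"].max(2); m=np.zeros_like(g); m[165:208,248:340]=(g[165:208,248:340]<50)
x=np.argwhere(m)[:,::-1]; print(x.min(0),x.max(0))
for c in cv2.findContours(m,0,2)[0]:
    if cv2.contourArea(c)>20: print(cv2.boundingRect(c),cv2.minAreaRect(c))
for uv in [(254,184),(334,187),(267,184)]: print(ray(d,uv,.004),ray(d,uv,.028))
E
```

```text
[254 175] [335 200]
(254, 179, 13, 12) ((260.0, 184.5), (11.0, 12.0), 90.0)
(267, 175, 69, 26) ((301.41033935546875, 187.5758819580078), (67.68206787109375, 22.17314338684082), 4.763641834259033)
[ 0.57709876 -0.01024494  0.004     ] [ 0.57315871 -0.01049103  0.028     ]
[ 0.57174998 -0.18089742  0.004     ] [ 0.56795125 -0.17663448  0.028     ]
[ 0.57728271 -0.03801873  0.004     ] [ 0.5733378  -0.03753097  0.028     ]
```

View pics/c1.png

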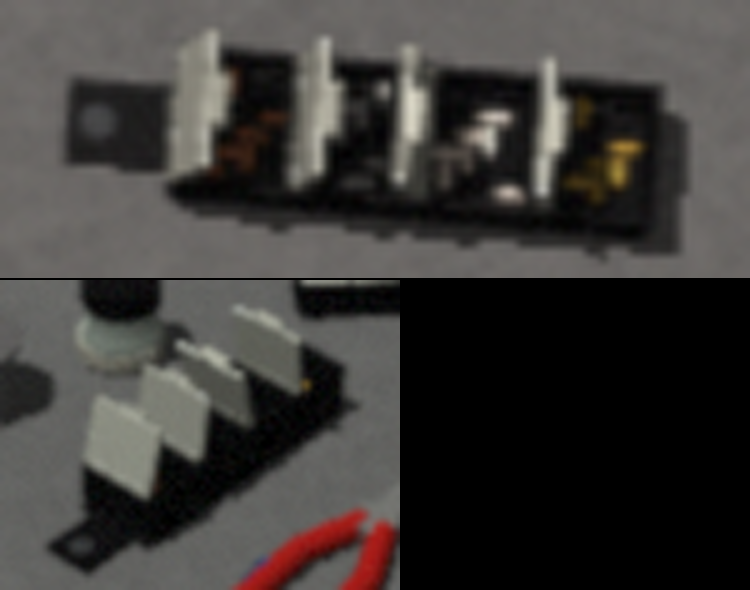

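```bash
python3 - <<'E'
from bench import env
from h import *
d=env.read_camera("top"); e=env.read_camera("side")
f=lambda u,v,z: ray(d,(245+u/7.5-.43,168+v/7.5-.43),z)
A=f(225,50,.028);B=f(663,85,.028);T1=f(70,80,.004);T2=f(65,163,.004)
print(A,B,T1,T2)
# least squares 2D rigid fit: strip pts -> world
S=np.array([[68,20],[-98,12],[-98,-12]])/1000.; W=np.array([B,T1,T2])[:,:2]
sc=S.mean(0);wc=W.mean(0);H=(S-sc).T@(W-wc);U,_,V=np.linalg.svd(H);R=V.T@U.T
t=wc-R@sc; print("origin",t,"yaw",np.arctan2(R[1,0],R[0,0]),"res mm",1000*(W-(S@R.T+t)), "Aedge y",R.T@(A[:2]-t), np.degrees(np.arctan2(*(B-A)[[1,0]])))
P=[];
for x in(-68,68):
  for y in(-20,20): P.append([*(R@[x/1e3,y/1e3]+t),.028])
for x,y in((-98,12),(-98,-12)): P.append([*(R@[x/1e3,y/1e3]+t),.004])
for x in(-66.5,-32.5,1.5,35.5):
  for y in(-19,19): P.append([*(R@[x/1e3,y/1e3]+t),.0295])
ims=[]
for c,(x0,y0,w,h) in((d,(245,165,100,42)),(e,(225,148,80,62))):
  k=7.5 if w==100 else 5
  im=cv2.resize(c["image"][y0:y0+h,x0:x0+w,::-1],(int(w*k),int(h*k)),interpolation=cv2.INTER_CUBIC)
  for q in proj(c,P): cv2.circle(im,tuple(int(v) for v in ((q-[x0,y0]+.5)*k)),3,(0,0,255),1)
  ims.append(im)
o=np.zeros((ims[0].shape[0]+ims[1].shape[0],750,3),np.uint8);o[:ims[0].shape[0]]=ims[0];o[ims[0].shape[0]:,:400]=ims[1]
o=cv2.resize(o[:,:],None,fx=.9,fy=.9); print(o.shape);cv2.imwrite("pics/c2.png",o)
E
```

```text
[ 0.5940659  -0.05323172  0.028     ] [ 0.584989   -0.17475702  0.028     ] [ 0.58959042 -0.00993826  0.004     ] [ 0.56562972 -0.00870786  0.004     ]
origin [ 0.57022642 -0.10651529] yaw -1.645757417993574 res mm [[-0.08867291  1.06512339]
 [ 0.05838871 -0.24906649]
 [ 0.0302842  -0.81605691]] Aedge y [-0.05491929  0.01978207] -94.27157091289085
(562, 675, 3)
```

View pics/c2.png

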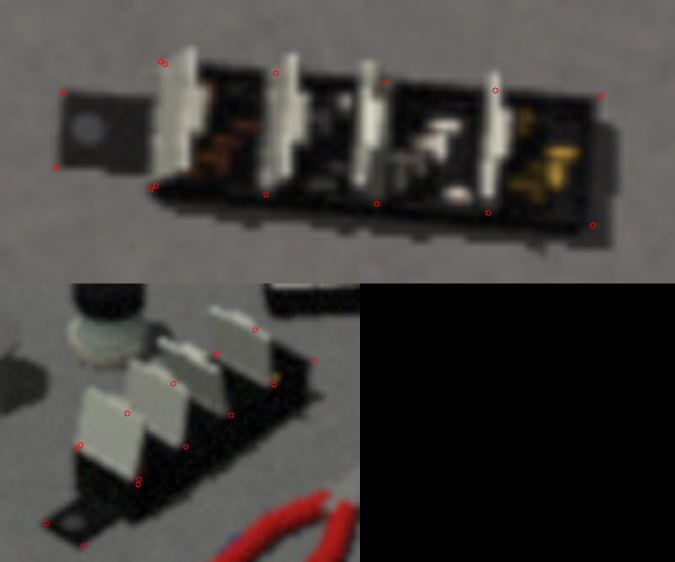

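```bash
cat >> h.py <<'E'
from scipy.spatial.transform import Rotation as Ro
yaw=-1.6455; org=np.array([.5702,-.1065,0])
Rs=Ro.from_euler("z",yaw); G=Ro.from_matrix(Rs.as_matrix()@np.diag([-1,1,-1.]))
def plan(s,p):  # p strip-frame mm -> tool shift cm, turn
    T=Ro.from_rotvec(s["orientation"]); w=org+Rs.apply(np.array(p)/1e3)
    return (T.inv().apply(w-s["tool_pos"])*100).round(2),(T.inv()*G).as_rotvec().round(4)
def where(s): return (Rs.inv().apply(s["tool_pos"]-org)*1e3).round(1)
E
python3 -c "
from bench import env
from h import *
s=env.observe();print(plan(s,(-115,0,130)),where(s))"
```

```text
(array([ 52.33, -35.24,  10.11]), array([-6.0000e-04, -4.0000e-04, -1.0403e+00])) [ 453.8 -273.   230.9]
```

Call:
step_arm(targets=[[[4, -2.7, 0, 0, 0, -0.1, 0], [9, -6, 0, 0, 0, -0.2, 0], [14, -9.4, 0, 0, 0, -0.3, 0], [19, -12.8, 0, 0, 0, -0.4, 0], [24, -16.2, 0, 0, 0, -0.5, 0], [29, -19.6, 0, 0, 0, -0.6, 0], [34, -23, 1, 0, 0, -0.7, 0], [39, -26.3, 2, 0, 0, -0.8, 0], [44, -29.7, 3, 0, 0, -0.9, 0], [48, -32.4, 4, 0, 0, -1.0, 0]]], grip_force=20)

```text
time: 1.55
tool_pos: [0.5533, -0.0342, 0.191]
orientation: [2.341, 2.095, 0.0]
force: [0.7, -0.4, -0.2]
opening: 0.0002
grip_force: 0.0
```

```bash
python3 -c "
from bench import env
from h import *
s=env.observe();print(plan(s,(-115,0,90)),where(s),s['opening'],s['time'])"
```

```text
(array([ 4.5 ,  2.07, 10.1 ]), array([ 0.0004, -0.0001, -0.0358])) [-70.8 -22.3 191. ] 0.00016736205927686667 1.55
```

Call:
step_arm(targets=[[[2, 1, 1, 0, 0, -0.036, 0], [4.5, 2.1, 2, 0, 0, -0.036, 0], [4.5, 2.1, 5, 0, 0, -0.036, 0], [4.5, 2.1, 8, 0, 0, -0.036, 0], [4.5, 2.1, 10.1, 0, 0, -0.036, 0], [4.5, 2.1, 10.1, 0, 0, -0.036, 0]]])

```text
time: 2.3
tool_pos: [0.5773, 0.0052, 0.0882]
orientation: [-2.307, -2.129, 0.004]
force: [-0.4, -1.0, 0.2]
opening: 0.0001
grip_force: 0.0
```

```bash
python3 - <<'E'
from bench import env
from h import *
s=env.observe();print(plan(s,(-105,0,36)),where(s),s['time'],s['force'])
e=env.read_camera("side");d=env.read_camera("top")
o=np.zeros((400,800,3),np.uint8)
for i,(c,(x0,y0)) in enumerate(((d,(230,140)),(e,(205,110)))):
  o[:,400*i:400*i+400]=cv2.resize(c["image"][y0:y0+110,x0:x0+110,::-1],(400,400),interpolation=cv2.INTER_CUBIC)
cv2.imwrite("pics/c3.png",o)
E
```

```text
(array([-0.69,  0.15,  5.22]), array([-0.0039,  0.0003, -0.0053])) [-112.    -1.2   88.2] 2.3 [-0.36876546 -0.96492416  0.19826581]
```

View pics/c3.png

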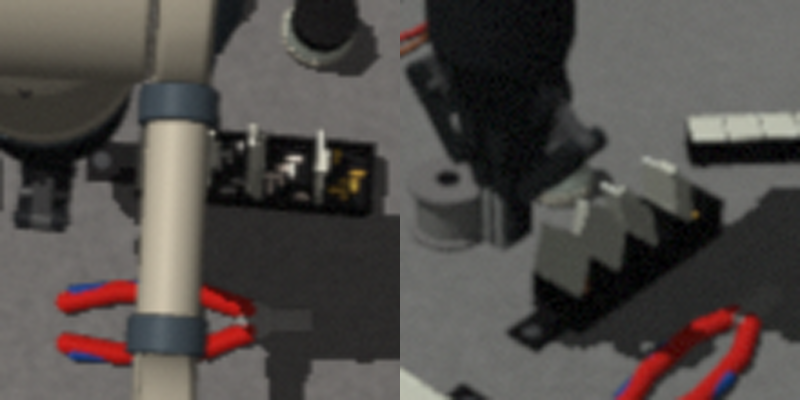

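```bash
python3 - <<'E'
from bench import env
from h import *
s=env.observe();e=env.read_camera("side");d=env.read_camera("top")
o=np.zeros((400,800,3),np.uint8)
T=Ro.from_rotvec(s["orientation"])
P=[s["tool_pos"]]+[s["tool_pos"]+T.apply(v) for v in((0,0,-.05),(0,0,-.1),(-.011,0,0),(0,.0145,0))]
for i,(c,(x0,y0)) in enumerate(((d,(210,140)),(e,(205,110)))):
  im=cv2.resize(c["image"][y0:y0+110,x0:x0+110,::-1],(400,400),interpolation=cv2.INTER_CUBIC)
  im=cv2.convertScaleAbs(im,alpha=1.8)
  q=proj(c,P);print(q.round(1).tolist())
  for k,p in enumerate(q): cv2.circle(im,tuple(int(v) for v in (p-[x0,y0]+.5)*400/110),4,[(0,0,255),(0,255,0),(0,255,0),(255,0,0),(0,255,255)][k],-1)
  o[:,400*i:400*i+400]=im
cv2.imwrite("pics/c4.png",o)
E
```

```text
[[245.6, 175.7], [244.8, 170.8], [243.9, 165.2], [251.2, 176.2], [246.2, 168.4]]
[[233.4, 173.8], [233.0, 153.2], [232.5, 131.0], [237.2, 171.4], [228.3, 170.8]]
```

View pics/c4.png

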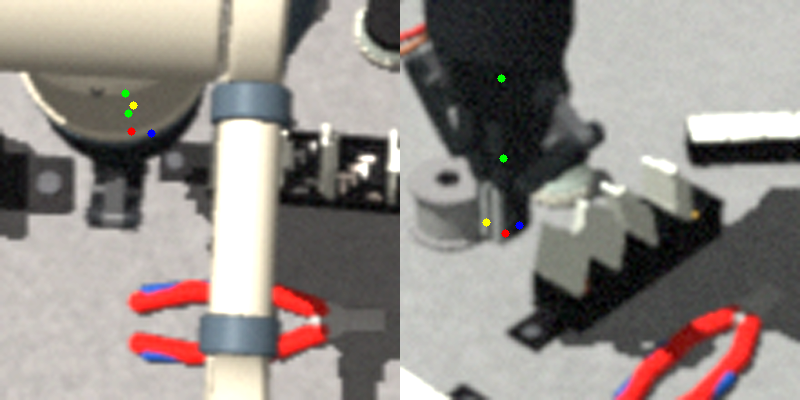

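Call:
step_arm(targets=[[[0, 0.1, 1.5, 0, 0, 0, 0], [0, 0.1, 3, 0, 0, 0, 0], [-0.5, 0.1, 4, 0, 0, 0, 0], [-1, 0.1, 4, 0, 0, 0, 0], [-1, 0.1, 4, 0, 0, 0, 0], [-1, 0.1, 4, 0, 0, 0, 0]]])

```text
time: 3.25
tool_pos: [0.5791, -0.0044, 0.051]
orientation: [2.307, 2.131, 0.001]
force: [0.2, -0.0, -0.2]
opening: 0.0003
grip_force: 0.0
```

```bash
cat > st.py <<'E'
from bench import env
from h import *
s=env.observe();print(plan(s,(-77.5,0,46)),where(s),s['time'],s['force'])
E
python3 st.py
```

```text
(array([-2.5 , -0.12,  0.5 ]), array([ 0.0012, -0.0001, -0.0046])) [-102.4    1.3   51. ] 3.25 [ 0.17485644 -0.01398845 -0.17678698]
```

Call:
step_arm(targets=[[[-1, -0.1, 0.2, 0, 0, 0, 0], [-1.8, -0.1, 0.4, 0, 0, 0, 0], [-2.5, -0.1, 0.5, 0, 0, 0, 0], [-3, -0.1, 0.6, 0, 0, 0, 0], [-3.5, -0.1, 0.8, 0, 0, 0, 0], [-4, -0.1, 1.1, 0, 0, 0, 0], [-4.5, -0.1, 1.4, 0, 0, 0, 0], [-5, -0.1, 1.7, 0, 0, 0, 0], [-5.5, -0.1, 1.9, 0, 0, 0, 0], [-5.6, -0.1, 1.9, 0, 0, 0, 0]]])

```text
time: 4.5
tool_pos: [0.5733, -0.0603, 0.0313]
orientation: [-2.308, -2.132, -0.0]
force: [0.5, -1.4, -0.5]
opening: 0.0002
grip_force: 0.0
```

```bash
python3 st.py; python3 - <<'E'
from bench import env
from h import *
e=env.read_camera("side");d=env.read_camera("top")
o=np.zeros((400,800,3),np.uint8)
for i,(c,(x0,y0)) in enumerate(((d,(230,140)),(e,(205,110)))):
  o[:,400*i:400*i+400]=cv2.convertScaleAbs(cv2.resize(c["image"][y0:y0+110,x0:x0+110,::-1],(400,400),interpolation=cv2.INTER_CUBIC),alpha=1.6)
cv2.imwrite("pics/c5.png",o)
E
```

```text
(array([ 3.12,  0.02, -1.47]), array([ 0.    , -0.0001, -0.0046])) [-46.3  -0.3  31.3] 4.5 [ 0.54993346 -1.35691938 -0.53220389]
```

View pics/c5.png

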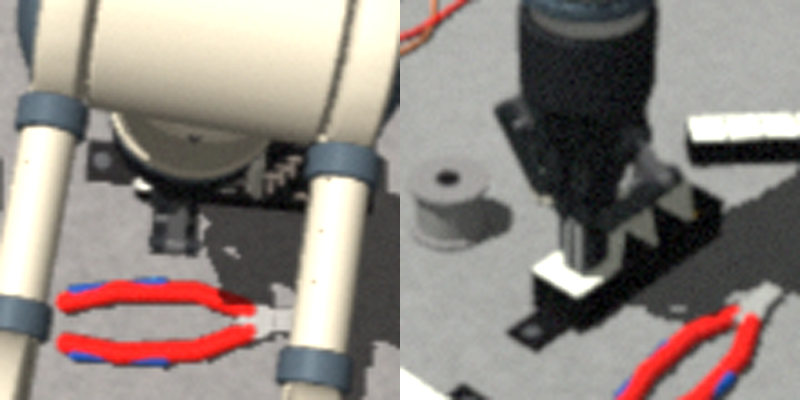

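Lid 0 lies flat (white, at about (575, 275) in the side crop), and the tab and strip are where they were. I'm continuing with lid 1.

Call:
step_arm(targets=[[[0.1, 0, -0.7, 0, 0, 0, 0], [0, 0, -1.4, 0, 0, 0, 0], [-0.5, 0, -1.4, 0, 0, 0, 0], [-1, 0, -1.2, 0, 0, 0, 0], [-1.5, 0, -1, 0, 0, 0, 0], [-2, 0, -0.7, 0, 0, 0, 0], [-2.5, 0, -0.4, 0, 0, 0, 0], [-3, 0, -0.1, 0, 0, 0, 0], [-3.4, 0, 0, 0, 0, 0, 0], [-3.4, 0, 0, 0, 0, 0, 0]]])

```text
time: 5.85
tool_pos: [0.5706, -0.0943, 0.0313]
orientation: [2.308, 2.131, -0.0]
force: [-0.5, -0.3, 0.1]
opening: 0.0003
grip_force: 0.0
```

```bash
python3 st.py
```

```text
(array([ 6.53,  0.02, -1.48]), array([-0.    ,  0.0002, -0.0047])) [-12.2  -0.5  31.3] 5.85 [-0.47866794 -0.29120922  0.07169901]
```

Call:
step_arm(targets=[[[0.1, 0, -0.7, 0, 0, 0, 0], [0, 0, -1.4, 0, 0, 0, 0], [-0.5, 0, -1.4, 0, 0, 0, 0], [-1, 0, -1.2, 0, 0, 0, 0], [-1.5, 0, -1, 0, 0, 0, 0], [-2, 0, -0.7, 0, 0, 0, 0], [-2.5, 0, -0.4, 0, 0, 0, 0], [-3, 0, -0.1, 0, 0, 0, 0], [-3.4, 0, 0, 0, 0, 0, 0], [-3.4, 0, 0, 0, 0, 0, 0]]])

```text
time: 7.1
tool_pos: [0.5679, -0.1282, 0.0313]
orientation: [2.308, 2.131, -0.0]
force: [-0.0, 0.4, 0.1]
opening: 0.0002
grip_force: 0.0
```

```bash
python3 st.py; python3 - <<'E'
from bench import env
from h import *
e=env.read_camera("side");d=env.read_camera("top")
o=np.zeros((400,800,3),np.uint8)
for i,(c,(x0,y0)) in enumerate(((d,(230,140)),(e,(205,110)))):
  o[:,400*i:400*i+400]=cv2.convertScaleAbs(cv2.resize(c["image"][y0:y0+110,x0:x0+110,::-1],(400,400),interpolation=cv2.INTER_CUBIC),alpha=1.6)
cv2.imwrite("pics/c6.png",o)
E
```

```text
(array([ 9.93,  0.02, -1.48]), array([-0.    ,  0.0001, -0.0047])) [21.8 -0.7 31.3] 7.1 [-0.02709007  0.42180218  0.14167772]
```

View pics/c6.png

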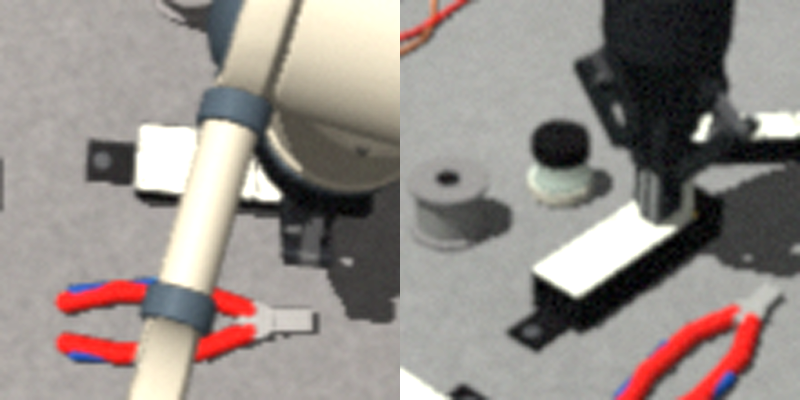

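Three lids are shut flat (the white run ends at about (660, 215) in the side crop). The strip has not moved, so the last lid is next.

Call:
step_arm(targets=[[[0.1, 0, -0.7, 0, 0, 0, 0], [0, 0, -1.4, 0, 0, 0, 0], [-0.5, 0, -1.4, 0, 0, 0, 0], [-1, 0, -1.2, 0, 0, 0, 0], [-1.5, 0, -1, 0, 0, 0, 0], [-2, 0, -0.7, 0, 0, 0, 0], [-2.5, 0, -0.4, 0, 0, 0, 0], [-3, 0, -0.1, 0, 0, 0, 0], [-3.4, 0, 0, 0, 0, 0, 0], [-3.4, 0, 0, 0, 0, 0, 0]]])

```text
time: 8.45
tool_pos: [0.5652, -0.162, 0.0313]
orientation: [2.308, 2.131, -0.0]
force: [0.5, 0.1, -0.4]
opening: -0.0002
grip_force: 0.0
```

Call:
step_arm(targets=[[[0, 0, 0, 0, 0, 0, 0], [0, 0, 0, 0, 0, 0, 0], [0, 0, -1, 0, 0, 0, 0], [0, 0, -4, 0, 0, 0, 0], [0, 0, -8, 0, 0, 0, 0], [-5, 0, -12, 0, 0, 0, 0], [-10, 0, -14, 0, 0, 0, 0], [-15, 0, -14, 0, 0, 0, 0], [-20, 0, -14, 0, 0, 0, 0], [-20, 0, -14, 0, 0, 0, 0]]])

```text
time: 9.7
tool_pos: [0.5483, -0.3644, 0.1712]
orientation: [2.312, 2.127, -0.001]
force: [0.6, -0.0, -0.1]
opening: -0.0001
grip_force: 0.0
```

```bash
python3 st.py; python3 - <<'E'
from bench import env
from h import *
e=env.read_camera("side");d=env.read_camera("top")
o=np.zeros((400,800,3),np.uint8)
for i,(c,(x0,y0)) in enumerate(((d,(245,140)),(e,(205,110)))):
  o[:,400*i:400*i+400]=cv2.resize(c["image"][y0:y0+110,x0:x0+110,::-1],(400,400),interpolation=cv2.INTER_CUBIC)
cv2.imwrite("pics/c7.png",o)
E
```

```text
(array([ 3.365e+01, -3.000e-02,  1.250e+01]), array([-0.0006,  0.0008, -0.0087])) [258.9  -2.6 171.2] 9.7 [ 0.57540337 -0.0408946  -0.12531116]
```

View pics/c7.png

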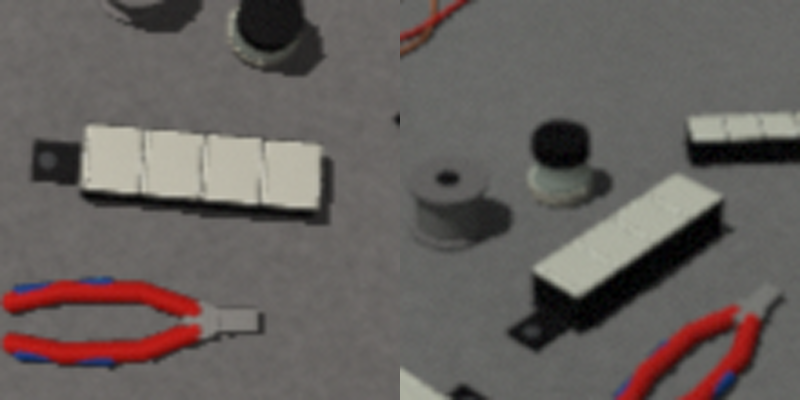

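All four lids are flat and shut in both views (white row at (82–322, 125–210) in the top crop). The strip and the bystanders are in place, so I'm handing in.

```bash
python3 -c "
from bench import env
print(env.finish_job())"
```

```text
the job is handed in; nothing more can be done
None
```

All four lids were folded shut in order from the tab end with light pressure, the strip and bystanders look unmoved in the last pictures, and the job was handed in after about 10 s; no verdict came back.

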